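# Put a border stamp away in its slot of the sizing rack

## Robot

A 6-joint arm with a two-finger parallel gripper is mounted at the origin on the work surface. World frame = base frame: x ahead of the robot, y to its left, z up, the work surface at z = 0. Lengths are in m, angles in rad, forces in N, time in s.
With the tool pointing down it reaches from about 0.25 to 0.775 m from the base axis. Payload 8.9 kg.
Tool frame: the origin (TCP) lies between the finger pads; the fingertips stand 25 mm ahead of it and the grasp point (between the pads) lies 6 mm ahead of it (robot.tip_reach is the distance from the TCP to the fingertips, in m); z points along the fingers, y is the direction in which the jaws open and shut (so a half turn about z gives the same grasp; the last joint's range is limited). The gripper opens to 85 mm and grips with 20 to 120 N. Pads are 22 mm wide; open, the fingers measure 114 mm over their backs; the gripper's body (76 mm by 85 mm) begins 54 mm behind the grasp point. The pads swing forward as they close: fully open they stand 13 mm farther back than shut.
Start: joints at [1.175, 0.291, -0.153, 1.127, 0, 1.431], TCP at [0.133, 0.508, 0.256] pointing down, gripper open.
Joint ranges: [-2.52, 2.52], [-0.91, 1.74], [-1.3, 1.37], [-1.96, 2.02], [-1.52, 1.47], [-3.14, 3.14]. Speed limits (rad/s): [2.22, 2.22, 2.79, 3.14, 3.14, 3.14].

## Interface

Orientations are given as a unit quaternion [w, x, y, z].
In Python, from rig import robot gives the robot as it stands.
- The arm moves only by the shell command python3 -m jog 'ROWS' [OPENING] [FORCE]. ROWS is JSON, a list that holds one entry, the list of rows, each a list of 6 numbers: the shift along the tool's x, y, z normalised to -1 to 1, where 1 is 0.03 m, then the turn, a rotation vector about the tool's x, y, z normalised to -1 to 1, where 1 is 0.08 rad. A call has 1 to 5 rows; each row shifts and turns the commanded pose from where the row before left it, along the tool's axes as they then stand; what a row does not reach is not made up. A row lasts 1/12 s, in which the tool goes at most 41.7 mm and 7.16 degrees, less where a joint would pass 70% of its speed; a pose out of reach is approached as far as the arm can. A call with a number of a shift or a turn outside -1 to 1 is refused whole. A call with a gripper value outside its range is refused whole. OPENING is the opening, from 0 (shut) to 1 (fully open), set as the call begins (- or left out, the last holds). The fingers move at their own pace and stop on an object; FORCE is the grip in N (left out, the last holds). Time passes only in rows, so rows that do not move let the fingers close. It gives the time, the measured TCP pose, the force and the opening at its end, in the units of the state.
- robot.read_state(): the state, without advancing time (a new reading comes with each control period).
- robot.get_image(name): name is "side" or "top" or "wrist"; returns a dict with "image" (420x560x3 uint8, red, green, blue), "range_z" (420x560 float32, m along the optical axis (not along the pixel's ray), 0 where there is no reading), "fov_y" (degrees; the focal length in pixels is half the picture's height over the tangent of half this angle, whatever the lens; pixels are square), "cx", "cy" (the principal point, pixels), "pose" (4x4, takes a point from camera to world coordinates); the wrist camera has in their place "hand_eye" (4x4, takes a point from camera to tool coordinates, whose origin is the TCP and whose axes are the flange's). Camera axes: x right, y down, z forward; pixel columns grow to the right and rows downward; lengths in m; the calibration is good to about 2 mm. The wrist camera is an equidistant fisheye: a pixel r from the principal point sees the ray r / f radians off the axis. A picture is of the moment at which its call begins: read the wrist's pose just before it.
- robot.close_job(): hands the job in, once; it reports no verdict.
Trained networks look in the newest picture that a camera, given by its name, has taken for a name from the list of things; names that differ only in an ending like _2 or _b are one class to them, and where a whole thing is asked for, a point or a joint stands for the part that bears it (a point fixed in the world has none). Each returns a list of dicts, best first, with "p" (0 to 1); they miss things now and then, are a little off and sometimes report something else, mostly with a low value. They report only what shows in the picture. A call takes as long as a camera call. They do not tell look-alikes from the thing itself.
- robot.regions_of(name, camera): "mask" (420x560 bool, what is visible of it) and "extent" ([left, top, width, height] in pixels, round what is visible of it).
- robot.pinpoint(name, camera): "uv" ([column, row] in pixels: a listed point, or the origin of a listed thing).
The state is a dict: "time_s": time; "joint_pos": joint angles; "qd": joint speeds; "tau": joint torques, N m; "position": TCP position; "tcp_rot": TCP orientation; "wrist_force": force on the tool from outside, world axes, zero at the start; "wrist_torque": the same for the moment, N m; "gripper_width": finger opening in m.
Only numpy, scipy, OpenCV 4.12 (cv2) and the standard library are available. Lean on these libraries where they do the work, as an engineer would, in place of code of your own. Each camera call takes 0.05 s, during which the arm holds its last target.

## Task

Take the stamp out of the red pocket of the stand and put it away in the narrowest slot of the sizing rack that takes its blade. Which slot that is has to be felt: try the stamp gently, never force it, and leave it upright and fully home there, its shoulders flat on the rack. Leave the other two stamps in their pockets and do not disturb the ink pad or the stack of tags.

Things in the scene. Friction and masses are not known exactly. Their poses are not given: they have to be found in the camera images.
- stamp_a_grip (a point): one of 3 look-alike stamps, in any order in the 3 pockets. Dark wood grip 40 (x) x 26 (y) x 48 mm high, pale knob (d 20, 18 high) on top; under it a blade 36 (x) x 24 mm deep, hand-glued up to 2.5 mm off centre in y, unseen, 7, 11 or 15 mm thick (y), one of each, which is not known. It hangs by the grip's underside (shoulders). 80 g. Point: grip centre, 24 mm above the shoulders, 48 above the blade's foot; z up
- stamp_b_grip (a point): one of 3 look-alike stamps, in any order in the 3 pockets. Dark wood grip 40 (x) x 26 (y) x 48 mm high, pale knob (d 20, 18 high) on top; under it a blade 36 (x) x 24 mm deep, hand-glued up to 2.5 mm off centre in y, unseen, 7, 11 or 15 mm thick (y), one of each, which is not known. It hangs by the grip's underside (shoulders). 80 g. Point: grip centre, 24 mm above the shoulders, 48 above the blade's foot; z up
- stamp_c_grip (a point): one of 3 look-alike stamps, in any order in the 3 pockets. Dark wood grip 40 (x) x 26 (y) x 48 mm high, pale knob (d 20, 18 high) on top; under it a blade 36 (x) x 24 mm deep, hand-glued up to 2.5 mm off centre in y, unseen, 7, 11 or 15 mm thick (y), one of each, which is not known. It hangs by the grip's underside (shoulders). 80 g. Point: grip centre, 24 mm above the shoulders, 48 above the blade's foot; z up
- stand: fixed block 70 (x) x 225 (y) x 40 mm high with three equal pockets, 19 mm wide (y) and 46 mm long (x), 75 mm apart along its y; the section at its -y end is red, the other two grey. Origin: centre of the underside; z up. (A point stamp_.._side in the rules lies half that stamp's blade thickness from its grip point; it is not measured)
- red_pocket (a point): centre of the mouth of the red pocket, on the stand's top face, 40 mm above the table
- rack: fixed rigid light-wood rack 70 (x) x 180 (y) x 40 mm high, flat top, four slots across it centred 60, 20, -20 and -60 mm along its y, narrowing towards the blue end (+y). A blade has 1.6 mm of play in the slot meant for it and is 2.4 mm too thick for the next narrower one. Origin: centre of the underside; z up
- slot_1 (a point): centre of the mouth of rack slot 1, on the rack's top face, 8.6 mm wide (along y) and 44 mm long (along x), straight walls, sharp edges, 40 mm deep (open down to the table). The narrowest, next to the blue end
- slot_2 (a point): centre of the mouth of rack slot 2, on the rack's top face, 12.6 mm wide (along y) and 44 mm long (along x), straight walls, sharp edges, 40 mm deep (open down to the table)
- slot_3 (a point): centre of the mouth of rack slot 3, on the rack's top face, 16.6 mm wide (along y) and 44 mm long (along x), straight walls, sharp edges, 40 mm deep (open down to the table)
- slot_4 (a point): centre of the mouth of rack slot 4, on the rack's top face, 20.6 mm wide (along y) and 44 mm long (along x), straight walls, sharp edges, 40 mm deep (open down to the table). The widest
- ink_pad: grey ink pad with a red felt, 60 (x) x 85 (y) x 15 mm, loose, not needed. Origin: centre of the underside
- tags: stack of light wooden tags, 50 (x) x 120 (y) x 24 mm, loose as one piece, not needed. Origin: centre of the underside
There are look-alikes about, which are no part of the job. Of the things shaped like the stand, the grey one is meant. What is shaped like the part that bears stamp_a_grip but purple is not meant.

How it is judged:
On the way:
1. the stamp from the red pocket has been taken out and away from the pocket (horizontal distance between each of stamp_a_grip, stamp_b_grip, stamp_c_grip and red_pocket above 0.05 m), for 0.1 s.
At the end, for the whole second after the job is handed in: The red pocket's stamp rests in the slot for its blade (7 mm: slot 1, 11: slot 2, 15: slot 3): grip centre within 8 mm of the slot centre in plan, 20 to 27.5 mm over the rack's top, tilt < 0.08 rad; other stamps within 12 mm of their starts and upright, ink pad and tags within 20 mm (all of step 1 and ((((horizontal distance between stamp_a_grip and slot_1 below 0.008 m and distance between stamp_a_side and stamp_a_grip below 0.0043 m) or (horizontal distance between stamp_a_grip and slot_2 below 0.008 m and distance between stamp_a_side and stamp_a_grip between 0.0043 and 0.0063 m) or (horizontal distance between stamp_a_grip and slot_3 below 0.008 m and distance between stamp_a_side and stamp_a_grip between 0.0063 and 0.0083 m)) and z of stamp_a_grip in the frame of rack between 0.06 and 0.0675 m and angle between stamp_a_grip's own z axis and vertical below 0.08 rad and linear speed of stamp_a below 0.02 m/s and distance of each of stamp_b_grip, stamp_c_grip from where it was at the start of the episode below 0.012 m and angle between each of stamp_b_grip, stamp_c_grip's own z axis and vertical below 0.1 rad) or (((horizontal distance between stamp_b_grip and slot_1 below 0.008 m and distance between stamp_b_side and stamp_b_grip below 0.0043 m) or (horizontal distance between stamp_b_grip and slot_2 below 0.008 m and distance between stamp_b_side and stamp_b_grip between 0.0043 and 0.0063 m) or (horizontal distance between stamp_b_grip and slot_3 below 0.008 m and distance between stamp_b_side and stamp_b_grip between 0.0063 and 0.0083 m)) and z of stamp_b_grip in the frame of rack between 0.06 and 0.0675 m and angle between stamp_b_grip's own z axis and vertical below 0.08 rad and linear speed of stamp_b below 0.02 m/s and distance of each of stamp_a_grip, stamp_c_grip from where it was at the start of the episode below 0.012 m and angle between each of stamp_a_grip, stamp_c_grip's own z axis and vertical below 0.1 rad) or (((horizontal distance between stamp_c_grip and slot_1 below 0.008 m and distance between stamp_c_side and stamp_c_grip below 0.0043 m) or (horizontal distance between stamp_c_grip and slot_2 below 0.008 m and distance between stamp_c_side and stamp_c_grip between 0.0043 and 0.0063 m) or (horizontal distance between stamp_c_grip and slot_3 below 0.008 m and distance between stamp_c_side and stamp_c_grip between 0.0063 and 0.0083 m)) and z of stamp_c_grip in the frame of rack between 0.06 and 0.0675 m and angle between stamp_c_grip's own z axis and vertical below 0.08 rad and linear speed of stamp_c below 0.02 m/s and distance of each of stamp_a_grip, stamp_b_grip from where it was at the start of the episode below 0.012 m and angle between each of stamp_a_grip, stamp_b_grip's own z axis and vertical below 0.1 rad)) and distance of each of ink_pad, tags from where it was at the start of the episode below 0.02 m); the robot touches nothing.
It fails at once if a stamp is forced: pressed against the rack with more than 40 N (contact force between any of stamp_a, stamp_b, stamp_c and rack above 40 N).
It fails at once if a second stamp is pulled out of its pocket (moved more than 30 mm) (distance of each of stamp_a_grip, stamp_b_grip from where it was at the start of the episode above 0.03 m or distance of each of stamp_b_grip, stamp_c_grip from where it was at the start of the episode above 0.03 m or distance of each of stamp_a_grip, stamp_c_grip from where it was at the start of the episode above 0.03 m).
It fails at once if the ink pad or the stack of tags is pushed more than 20 mm (distance of any of ink_pad, tags from where it was at the start of the episode above 0.02 m).
It also fails if it takes over 67 s, if anything falls off the work surface, if the arm or the gripper's body presses on something with over 40 N, if the wrist force passes 120 N, or if a joint passes its speed limit or range.

## Working session

There is one attempt and no reset: what is moved stays moved. The work goes in short steps, Python scripts to look and compute and a shell command to move; the robot and the scene stay as the last step left them, time stands still between calls to the robot, and variables do not carry over. Pictures are saved under pics/ and viewed, and the job is handed in when it is done.

```bash
ls; mkdir -p pics; python3 - <<'E'
from rig import robot
import cv2,numpy as np
s=robot.read_state()
for k,v in s.items(): print(k,v)
for n in ["side","top","wrist"]:
    d=robot.get_image(n); cv2.imwrite(f"pics/{n}0.png",d["image"][:,:,::-1])
    print(n,d["fov_y"],d["cx"],d["cy"],d.get("pose",d.get("hand_eye")))
E
```

```text
pics
time_s 0.0
joint_pos [ 1.17469050e+00  2.91278063e-01 -1.54108610e-01  1.12671000e+00
 -5.13328024e-06  1.43152059e+00]
qd [-0.00065246 -0.00030974  0.00075802  0.00035315 -0.00240556  0.00035917]
tau [-2.38768225e-03 -5.37146366e+01  3.31369042e+01  1.61526591e-02
 -2.75616840e-04 -4.07215475e-05]
position [0.13318737 0.50740973 0.25574005]
tcp_rot [-1.69499089e-04  1.28062373e-01  9.91765903e-01 -6.27696220e-04]
wrist_force [-0.18707374  1.05794152 -0.42714011]
wrist_torque [-0.01494246  0.02917037 -0.00453178]
gripper_width 0.08554534493902448
side 46.66697844998906 287.8321520018329 200.73247449303562 [[ 0.86687215 -0.2821683   0.41099116  0.03408048]
 [-0.4984725  -0.50317031  0.70593541 -0.89016196]
 [ 0.00760595 -0.81682354 -0.57683746  0.76519478]
 [ 0.          0.          0.          1.        ]]
top 47.98509580238505 275.98789286313104 204.63530436596736 [[ 0.02060065 -0.98859708  0.14916911  0.37200215]
 [-0.9997058  -0.01845767  0.01573643 -0.04478216]
 [-0.01280368 -0.14944941 -0.98868647  1.20011328]
 [ 0.          0.          0.          1.        ]]
wrist 65.70646984690485 277.73603159528346 211.6620412966493 [[-1.29295264e-03 -9.58690457e-01 -2.84448476e-01  7.18446993e-02]
 [ 9.99999164e-01 -1.23711412e-03 -3.75962857e-04 -2.20001805e-04]
 [ 8.53677784e-06 -2.84448724e-01  9.58691255e-01 -1.16836007e-01]
 [ 0.00000000e+00  0.00000000e+00  0.00000000e+00  1.00000000e+00]]
```

View pics/top0.png

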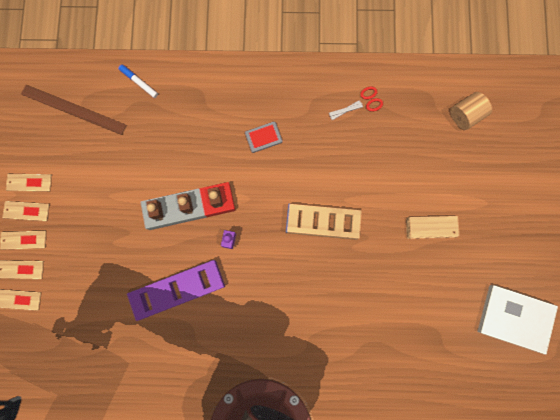

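View pics/side0.png

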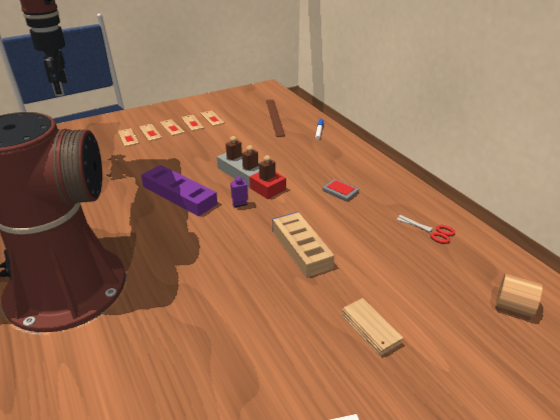

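View pics/wrist0.png

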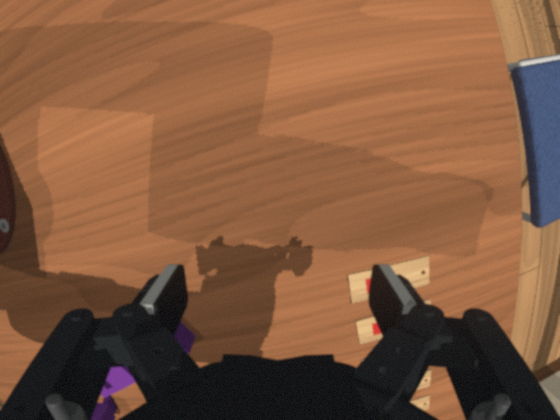

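The top view shows two stand shapes: grey/red at (188,206) and purple at (178,290). There are also look-alike stamps: three dark ones at (153,208), (184,202) and (215,196), plus a purple one at (228,238). The grey stand with the red section at (218,198) is the one meant, so its stamp at (215,196) is the target. The rack is at (323,221). I'll measure these next and take an enlarged crop.

```bash
cat > h.py <<'E'
import numpy as np,cv2
from rig import robot
def cloud(d):
    H,W=d["range_z"].shape; f=H/2/np.tan(np.radians(d["fov_y"])/2)
    v,u=np.mgrid[:H,:W]; z=d["range_z"]
    P=np.stack([(u-d["cx"])/f*z,(v-d["cy"])/f*z,z],-1)
    return P@d["pose"][:3,:3].T+d["pose"][:3,3]
E
python3 - <<'E'
from h import *
for cam in ["top","side"]:
    d=robot.get_image(cam); P=cloud(d); im=d["image"]
    if cam=="top":
        c=cv2.resize(im[150:290,120:400],None,fx=2.8,fy=2.8,interpolation=cv2.INTER_CUBIC); cv2.imwrite("pics/crop.png",c[:,:,::-1])
    for n in ["rack","stand","stamp_a_grip","ink_pad","tags"]:
        for r in robot.regions_of(n,cam):
            m=r["mask"]&(d["range_z"]>0); Q=P[m]; zt=np.percentile(Q[:,2],95)
            if n in("rack","stand"):
                T=Q[abs(Q[:,2]-0.04)<0.006]
            else: T=Q
            if len(T)<10: print(cam,n,r["p"],"few");continue
            rc=cv2.minAreaRect((T[:,:2]*1000).astype(np.float32))
            print(cam,n,round(r["p"],2),r["extent"],len(T),"zmed",np.round([np.median(T[:,2]),zt],4),"rect",np.round(rc[0],1),np.round(rc[1],1),round(rc[2],1))
    for n in ["stamp_a_grip","red_pocket","slot_1","slot_2","slot_3","slot_4","rack","stand"]:
        for r in robot.pinpoint(n,cam):
            u,v=r["uv"]; p=P[int(v),int(u)]
            f=210/np.tan(np.radians(d["fov_y"])/2)
            ray=d["pose"][:3,:3]@np.array([(u-d["cx"])/f,(v-d["cy"])/f,1]); o=d["pose"][:3,3]
            z=dict(stamp_a_grip=.064,rack=0,stand=0).get(n,.04)
            print(cam,n,round(r["p"],2),np.round(r["uv"],1),np.round((o+ray*(z-o[2])/ray[2])*1000,1))
E
```

```text
top rack 0.8 [286.1, 206.1, 74.3, 31.5] 1639 zmed [0.0397 0.0432] rect [ 509.6 -142.7] [180.9  70.7] 85.5
top stand 0.58 [138.0, 185.6, 96.4, 47.4] 1602 zmed [0.0398 0.0432] rect [542.6 197.6] [ 70.6 226.1] 13.8
top stand 0.58 [126.0, 262.7, 96.5, 58.0] 2231 zmed [0.0395 0.0431] rect [333.3 216.5] [ 70. 226.] 22.1
top stamp_a_grip 0.55 [209.2, 187.5, 13.3, 22.1] 229 zmed [0.0877 0.1069] rect [559.1 123.9] [40.1 26.3] 13.1
top stamp_a_grip 0.46 [221.3, 227.3, 14.9, 21.5] 250 zmed [0.0713 0.0896] rect [461.7  95. ] [38.6 46.5] 81.4
top ink_pad 0.73 [245.8, 119.8, 35.4, 34.3] 754 zmed [0.0147 0.0189] rect [730.6  12.4] [61.4 87.8] 21.6
top tags 0.85 [403.5, 216.5, 54.2, 22.4] 1061 zmed [0.0231 0.027 ] rect [ 501.7 -417.5] [ 51.7 124.1] 3.2
top stamp_a_grip 0.57 [216.1 194.6] [565.5 120.4  64. ]
top red_pocket 0.97 [216.6 195.4] [567.6 122.5  40. ]
top red_pocket 0.55 [202.4 279.8] [358.8 148.9  40. ]
top red_pocket 0.51 [156.4 208.1] [532.7 271.5  40. ]
top slot_1 0.86 [296.6 217.8] [515. -78.  40.]
top slot_1 0.75 [315. 224.] [ 500.5 -123.6   40. ]
top slot_1 0.63 [335.5 221.5] [ 507.7
[... 2258 characters left out ...]
2 -161.7   40. ]
side slot_2 0.75 [296.6 228.3] [ 512.1 -112.    40. ]
side slot_2 0.58 [315.4 247.7] [ 513.2 -193.8   40. ]
side slot_3 0.86 [291.4 223.9] [509.9 -91.1  40. ]
side slot_3 0.8 [303.9 241.3] [ 502.2 -161.7   40. ]
side slot_3 0.75 [296.6 228.3] [ 512.1 -112.    40. ]
side slot_3 0.58 [315.4 247.7] [ 513.2 -193.8   40. ]
side slot_4 0.86 [291.4 223.9] [509.9 -91.1  40. ]
side slot_4 0.8 [303.9 241.3] [ 502.2 -161.7   40. ]
side slot_4 0.75 [296.6 228.3] [ 512.1 -112.    40. ]
side slot_4 0.58 [315.4 247.7] [ 513.2 -193.8   40. ]
side rack 0.97 [298.7 250.5] [ 499.5 -144.4    0. ]
side stand 0.92 [178.3 193. ] [332.3 227.5   0. ]
side stand 0.59 [246.2 180.7] [524.4 192.1   0. ]
```

View pics/crop.png

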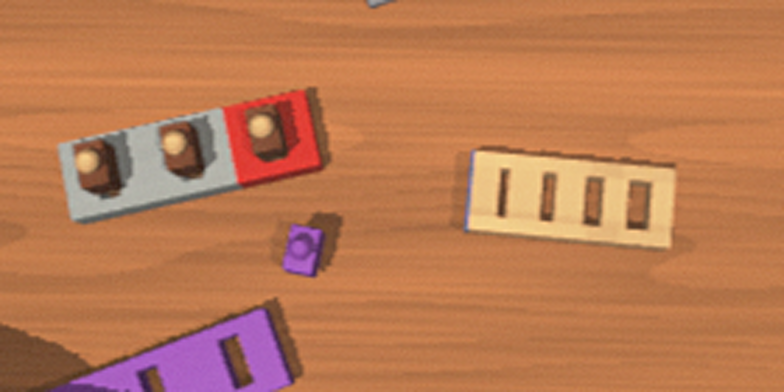

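```bash
python3 -m jog '[[[0,0,0,0,0,-1],[0,0,0,0,0,-1],[0,0,0,0,0,-1],[0,0,0,0,0,-1],[0,0,0,0,0,-1]]]' 0.6 25
python3 -m jog '[[[0,0,0,0,0,-1],[0,0,0,0,0,-0.15],[0,0,0,0,0,0]]]'
cat >> h.py <<'E'
from scipy.spatial.transform import Rotation as R
def st():
    s=robot.read_state(); q=s["tcp_rot"]; M=R.from_quat([q[1],q[2],q[3],q[0]]).as_matrix()
    return s,np.array(s["position"]),M
def go(x,y,z,yaw=None):
    "needed units; yaw= desired direction of tool y in deg"
    s,p,M=st(); d=M.T@(np.array([x,y,z])/1000-p)/0.03
    yw=np.degrees(np.arctan2(M[1,1],M[0,1]))
    print("t",round(s["time_s"],2),"pos",np.round(p*1000,1),"units",np.round(d,3),"yaw",round(yw,2),"tilt",np.round(M[:2,2],4),"F",np.round(s["wrist_force"],1),"w",round(s["gripper_width"]*1000,1))
    if yaw is not None: print(" turn z units",round(-np.radians((yaw-yw+90)%180-90)/0.08,3))
E
python3 -c "
from h import *
go(560,124.4,200,103.5)"
```

```text
time_s: 1.97
position: [0.1333, 0.5078, 0.2563]
tcp_rot: [0.0, -0.074, 0.997, -0.0]
wrist_force: [0.9, 0.7, -0.3]
gripper_width: 0.0512
time_s: 2.22
position: [0.1333, 0.5078, 0.2563]
tcp_rot: [-0.0, -0.117, 0.993, -0.0]
wrist_force: [-0.2, 0.2, 0.4]
gripper_width: 0.0515
t 2.22 pos [133.3 507.8 256.3] units [-10.875 -15.727   1.876] yaw 103.4 tilt [-0.0001 -0.    ] F [-0.2  0.2  0.4] w 51.5
 turn z units -0.023
```

```bash
python3 -m jog '[[[-0.68,-0.98,0,0,0,0],[-0.68,-0.98,0,0,0,0],[-0.68,-0.98,0,0,0,0],[-0.68,-0.98,0,0,0,0],[-0.68,-0.98,0,0,0,0]]]'
python3 -m jog '[[[-0.68,-0.98,0,0,0,0],[-0.68,-0.98,0,0,0,0],[-0.68,-0.98,0,0,0,0],[-0.68,-0.98,0,0,0,0],[-0.68,-0.98,0,0,0,0]]]'
python3 -m jog '[[[-0.68,-0.98,0,0,0,0],[-0.68,-0.98,0,0,0,0],[-0.68,-0.98,0.3,0,0,0],[-0.68,-0.98,0.3,0,0,0],[-0.68,-0.98,0.3,0,0,0]]]'
python3 -m jog '[[[0,0,0.3,0,0,0],[0,0,0,0,0,0]]]'
python3 -c "
from h import *
go(560,124.4,200,103.5)
d=robot.get_image('wrist'); cv2.imwrite('pics/w1.png',d['image'][:,:,::-1])
d=robot.get_image('side'); cv2.imwrite('pics/s1.png',d['image'][:,:,::-1])
"
```

```text
time_s: 2.63
position: [0.2677, 0.3874, 0.2564]
tcp_rot: [0.0, -0.116, 0.993, 0.0]
wrist_force: [0.5, 1.0, -0.4]
gripper_width: 0.0516
time_s: 3.05
position: [0.4014, 0.268, 0.2565]
tcp_rot: [0.0, -0.116, 0.993, 0.0]
wrist_force: [0.6, 1.0, 0.3]
gripper_width: 0.0513
time_s: 3.47
position: [0.535, 0.1488, 0.2291]
tcp_rot: [0.0, -0.116, 0.993, 0.0]
wrist_force: [0.5, 0.9, 0.1]
gripper_width: 0.051
time_s: 3.63
position: [0.5338, 0.1486, 0.2183]
tcp_rot: [-0.001, -0.115, 0.993, -0.0]
wrist_force: [-0.4, 0.0, -0.2]
gripper_width: 0.0511
t 3.63 pos [533.8 148.6 218.3] units [-0.667 -0.986  0.607] yaw 103.17 tilt [-0.0029 -0.0004] F [-0.4  0.  -0.2] w 51.1
 turn z units -0.071
```

View pics/w1.png

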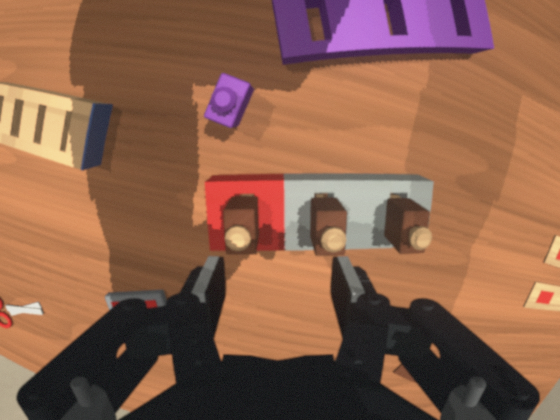

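View pics/s1.png

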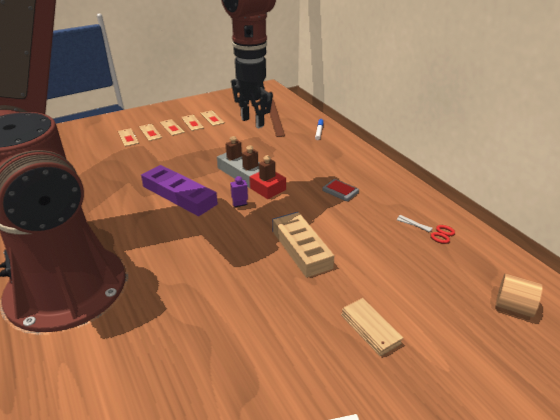

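The wrist view shows the red pocket at (245,213) with its stamp's knob at (238,240), and the grey section to its right. I'll move above it and measure with the wrist camera.

```bash
python3 -m jog '[[[-0.67,-0.99,0.3,0,0,0],[0,0,0.3,0,0,-0.07],[0,0,0,0,0,0]]]'
cat >> h.py <<'E'
def wcloud(d,p,M):
    H,W=d["range_z"].shape; f=H/2/np.tan(np.radians(d["fov_y"])/2)
    v,u=np.mgrid[:H,:W]; a=u-d["cx"]; b=v-d["cy"]; r=np.hypot(a,b)+1e-9; th=r/f; z=d["range_z"]
    t=np.tan(th)
    P=np.stack([a/r*t*z,b/r*t*z,z],-1); T=d["hand_eye"]
    P=P@T[:3,:3].T+T[:3,3]
    return P, P@M.T+p
E
python3 - <<'E'
from h import *
go(560,124.4,200,103.5)
s,p,M=st(); d=robot.get_image('wrist'); cv2.imwrite('pics/w2.png',d['image'][:,:,::-1])
_,P=wcloud(d,p,M); ok=d["range_z"]>0
for n in ["stand","rack","stamp_a_grip"]:
    for r in robot.regions_of(n,"wrist"):
        T=P[r["mask"]&ok]
        if n!="stamp_a_grip": T=T[abs(T[:,2]-.04)<.006]
        if len(T)<20: continue
        rc=cv2.minAreaRect((T[:,:2]*1000).astype(np.float32))
        K=T[T[:,2]>.095]
        print(n,round(r["p"],2),r["extent"],len(T),np.round(np.percentile(T[:,2],[5,50,95]),4),[np.round(x,1) for x in rc],np.round(np.median(K,0)*1000,1) if len(K) else "")
E
```

```text
time_s: 3.98
position: [0.5597, 0.1262, 0.2015]
tcp_rot: [-0.001, -0.12, 0.993, 0.0]
wrist_force: [-1.2, 0.9, -0.4]
gripper_width: 0.051
t 3.98 pos [559.7 126.2 201.5] units [ 0.005 -0.059  0.05 ] yaw 103.76 tilt [-0.0012 -0.0001] F [-1.2  0.9 -0.4] w 51.0
 turn z units 0.057
stand 0.87 [230.9, 156.3, 237.5, 82.1] 10497 [0.0379 0.0392 0.0403] [array([542.8, 195.4]), array([ 71.2, 225.7]), np.float64(13.7)] 
stand 0.64 [307.9, 0.0, 217.1, 43.9] 5751 [0.0372 0.0392 0.0405] [array([349.2, 221.5]), array([ 41.4, 227.9]), np.float64(23.6)] 
rack 0.93 [0.4, 56.7, 128.9, 89.1] 6393 [0.0367 0.0391 0.0404] [array([ 509.6, -137.2]), array([167.5,  70.7]), np.float64(85.7)] 
stamp_a_grip 0.64 [234.8, 42.0, 53.5, 64.0] 1919 [0.0468 0.0715 0.0894] [array([454.6,  82.8]), array([38. , 45.4]), np.float64(80.6)] 
stamp_a_grip 0.62 [254.7, 175.8, 36.2, 62.5] 2074 [0.056  0.0873 0.1053] [array([558.6, 122.3]), array([39.9, 27.5]), np.float64(14.7)] [557.8 121.4 103.9]
```

View pics/w2.png

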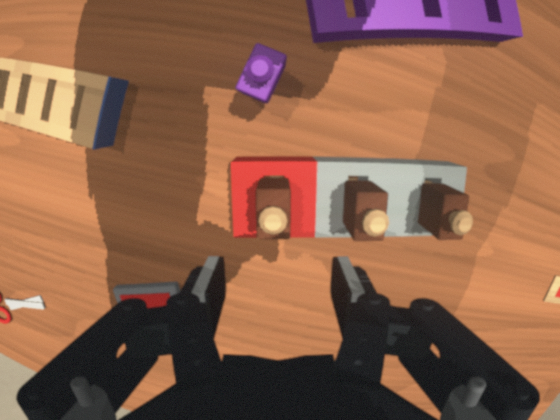

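```bash
python3 -m jog '[[[0.03,-0.1,0.8,0,0,0],[0,0,0.8,0,0,0],[0,0,0.8,0,0,0],[0,0,0.8,0,0,0],[0,0,0,0,0,0]]]'
python3 -c "
from h import *
go(558.8,123,78,103.7)
d=robot.get_image('wrist'); cv2.imwrite('pics/w3.png',d['image'][:,:,::-1])
"
```

```text
time_s: 4.6
position: [0.557, 0.1233, 0.1031]
tcp_rot: [-0.003, -0.12, 0.993, 0.0]
wrist_force: [-0.8, -0.1, 0.4]
gripper_width: 0.0511
t 4.6 pos [557.  123.3 103.1] units [-0.059 -0.025  0.836] yaw 103.83 tilt [-0.0057 -0.0004] F [-0.8 -0.1  0.4] w 51.1
 turn z units 0.028
```

View pics/w3.png

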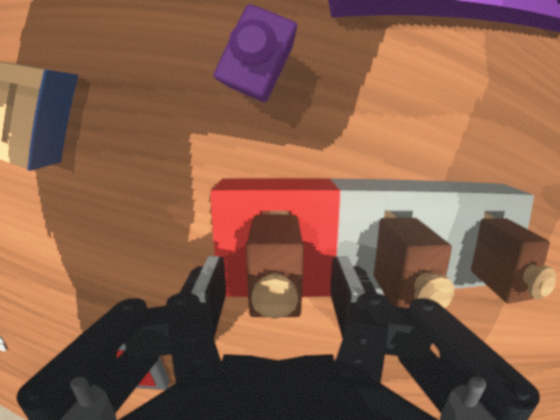

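```bash
python3 -m jog '[[[-0.03,-0.02,0.4,0,0,0],[-0.03,0,0.43,0,0,0],[0,0,0,0,0,0],[0,0,0,0,0,0]]]'
python3 -c "
from h import *
go(558.8,123,78,103.7)
s,p,M=st();print(np.round(M,4),s['qd'])
"
```

```text
time_s: 4.98
position: [0.5623, 0.1231, 0.0828]
tcp_rot: [0.0, -0.12, 0.993, -0.0]
wrist_force: [0.5, 0.2, -0.0]
gripper_width: 0.0513
t 4.98 pos [562.3 123.1  82.8] units [0.113 0.025 0.161] yaw 103.82 tilt [0.0009 0.0001] F [ 0.5  0.2 -0. ] w 51.3
 turn z units 0.026
[[-9.711e-01 -2.388e-01  9.000e-04]
 [-2.388e-01  9.711e-01  1.000e-04]
 [-9.000e-04 -1.000e-04 -1.000e+00]] [-0.00286043 -0.01055789  0.00836494 -0.00041988 -0.00055443 -0.00210691]
```

```bash
python3 -m jog '[[[0.11,0,0.16,0,0,0],[0,0,0,0,0,0]]]'
python3 -m jog '[[[0,0,0,0,0,0],[0,0,0,0,0,0],[0,0,0,0,0,0],[0,0,0,0,0,0]]]' 0 30
python3 -c "
from h import *
go(558.8,123,78,103.7)
"
```

```text
time_s: 5.15
position: [0.5585, 0.122, 0.0772]
tcp_rot: [0.0, -0.12, 0.993, -0.0]
wrist_force: [-0.8, 0.2, 0.0]
gripper_width: 0.0515
time_s: 5.48
position: [0.559, 0.1219, 0.0772]
tcp_rot: [0.0, -0.12, 0.993, -0.0]
wrist_force: [-1.1, -0.3, 6.4]
gripper_width: 0.0258
t 5.48 pos [559.  121.9  77.2] units [-0.003  0.036 -0.026] yaw 103.79 tilt [ 0.0007 -0.    ] F [-1.1 -0.3  6.4] w 25.8
 turn z units 0.02
```

```bash
python3 -m jog '[[[0,0,-0.3,0,0,0],[0,0,-0.6,0,0,0],[0,0,-0.8,0,0,0],[0,0,-0.8,0,0,0],[0,0,-0.8,0,0,0]]]'
python3 -m jog '[[[0,0,-0.6,0,0,0],[0,0,-0.2,0,0,0],[0,0,0,0,0,0],[0,0,0,0,0,0]]]'
python3 - <<'E'
from h import *
go(558.8,123,78,103.7)
s,p,M=st(); d=robot.get_image('wrist'); cv2.imwrite('pics/w4.png',d['image'][:,:,::-1])
np.save('w4z.npy',d['range_z'])
c=cv2.resize(d['image'][180:340,180:380],None,fx=4,fy=3.75,interpolation=cv2.INTER_CUBIC);cv2.imwrite('pics/w4c.png',c[:,:,::-1])
E
```

```text
time_s: 5.9
position: [0.5584, 0.122, 0.1771]
tcp_rot: [-0.0, -0.12, 0.993, 0.0]
wrist_force: [1.1, -1.1, -0.6]
gripper_width: 0.0257
time_s: 6.23
position: [0.5584, 0.122, 0.1991]
tcp_rot: [-0.0, -0.12, 0.993, 0.0]
wrist_force: [-0.4, 0.4, -0.7]
gripper_width: 0.0258
t 6.23 pos [558.4 122.  199.1] units [-0.021  0.031  4.038] yaw 103.8 tilt [-0.0004 -0.    ] F [-0.4  0.4 -0.7] w 25.8
 turn z units 0.022
```

View pics/w4.png

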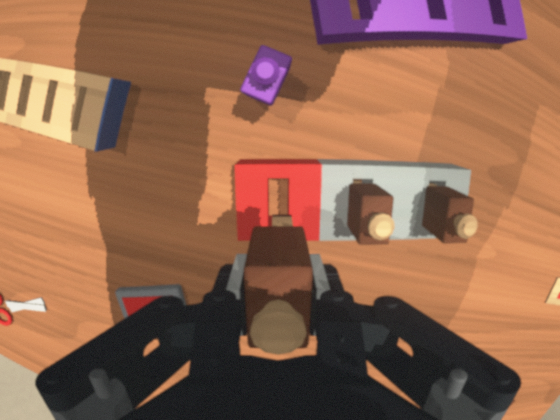

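View pics/w4c.png

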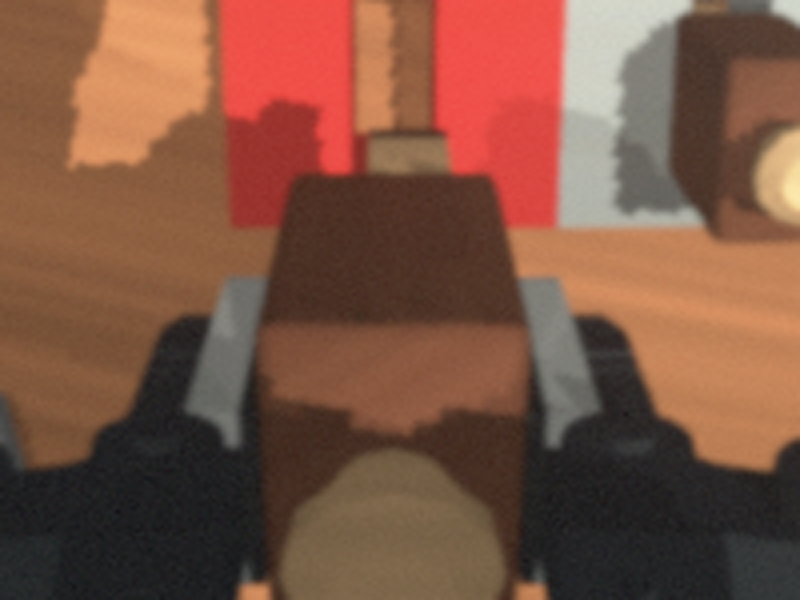

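The blade is visible below the grip at crop columns 367–448, against 290–495 for the 26 mm grip. That makes it about 11 mm thick, offset towards tool +y. I'll work both out properly from the pixel rays.

```bash
python3 - <<'E'
from h import *
s,p,M=st(); d=robot.get_image('wrist'); P,_=wcloud(d,p,M); im=d['image'].astype(int)
f=210/np.tan(np.radians(d["fov_y"])/2)
for v in [210,213,214,216,218,220,222,224,228,235,245]:
    g=im[v,240:320].sum(1)
    Z=P[v]; sel=(d["range_z"][v]>0)&(d["range_z"][v]<.2); cols=np.where(sel[230:330])[0]+230
    if len(cols): print(v,cols.min(),cols.max(),"toolY",np.round(Z[[cols.min(),cols.max()],1]*1000,1),"x,z",np.round(np.median(Z[cols],0)*1000,1))
for v in (215,217,219,221): print(v,[tuple(x) for x in im[v,266:298]])
E
```

```text
216 272 291 toolY [-3.8  7. ] x,z [17.5  1.3 58.1]
218 272 291 toolY [-3.7  6.8] x,z [17.5  1.6 54.6]
220 272 291 toolY [-3.6  6.7] x,z [17.5  1.5 50.9]
222 272 292 toolY [-3.6  7.1] x,z [17.5  1.8 47.5]
224 272 292 toolY [-3.5  6.9] x,z [17.5  1.7 44.1]
228 253 303 toolY [-12.8  12. ] x,z [19.4 -0.4 32.4]
235 251 304 toolY [-13.   11.7] x,z [19.4 -0.9 22.8]
245 248 307 toolY [-13.5  12.4] x,z [19.4 -0.6 10.8]
215 [(np.int64(231), np.int64(74), np.int64(67)), (np.int64(207), np.int64(70), np.int64(61)), (np.int64(183), np.int64(84), np.int64(64)), (np.int64(185), np.int64(108), np.int64(76)), (np.int64(191), np.int64(120), np.int64(83)), (np.int64(182), np.int64(116), np.int64(79)), (np.int64(153), np.int64(98), np.int64(68)), (np.int64(126), np.int64(85), np.int64(61)), (np.int64(114), np.int64(77), np.int64(57)), (np.int64(110), np.int64(76), np.int64(56)), (np.int64(108), np.int64(73), np.int64(55)), (np.int64(101), np.int64(68), np.int64(51)), (np.int64(93), np.int64(61), np.int64(48)), (np.int64(90), np.int64(62), np.int64(46)), (np.int64(92), np.int64(63), np.int64(48)), (np.in
[... 4440 characters left out ...]
, np.int64(86)), (np.int64(153), np.int64(121), np.int64(88)), (np.int64(152), np.int64(122), np.int64(89)), (np.int64(150), np.int64(118), np.int64(85)), (np.int64(151), np.int64(119), np.int64(87)), (np.int64(153), np.int64(119), np.int64(88)), (np.int64(153), np.int64(120), np.int64(86)), (np.int64(151), np.int64(120), np.int64(87)), (np.int64(155), np.int64(120), np.int64(88)), (np.int64(164), np.int64(109), np.int64(80)), (np.int64(202), np.int64(97), np.int64(79)), (np.int64(226), np.int64(87), np.int64(74)), (np.int64(235), np.int64(78), np.int64(72)), (np.int64(238), np.int64(80), np.int64(74)), (np.int64(238), np.int64(79), np.int64(73)), (np.int64(236), np.int64(78), np.int64(71))]
```

The blade measures 11 mm, spanning tool y −3.9 to +7.1, so it sits about 2 mm off the grip centre. That predicts slot 2. I'll move over the rack and measure the slots with the same wrist camera.

```bash
python3 -m jog '[[[0,0,0,0,0,1],[0,0,0,0,0,1],[0,0,0,0,0,1],[0,0,0,0,0,0.97],[0,0,0,0,0,0]]]'
python3 -c "
from h import *
go(514.2,-85,165,85.6)"
```

```text
time_s: 6.75
position: [0.558, 0.1219, 0.1982]
tcp_rot: [-0.001, 0.04, 0.999, -0.0]
wrist_force: [-0.4, -0.9, -0.9]
gripper_width: 0.026
t 6.75 pos [558.  121.9 198.2] units [ 0.898 -6.99   1.112] yaw 85.4 tilt [-0.0023 -0.0002] F [-0.4 -0.9 -0.9] w 26.0
 turn z units -0.044
```

```bash
python3 -m jog '[[[0.13,-0.5,0,0,0,-0.04],[0.13,-1,0,0,0,0],[0.13,-1,0,0,0,0],[0.13,-1,0,0,0,0],[0.13,-1,0,0,0,0]]]'
python3 -m jog '[[[0.13,-1,0,0,0,0],[0.13,-1,0.5,0,0,0],[0,-0.48,0.5,0,0,0],[0,0,0,0,0,0],[0,0,0,0,0,0]]]'
python3 -c "
from h import *
go(514.2,-85,165,85.6)
d=robot.get_image('wrist'); cv2.imwrite('pics/w5.png',d['image'][:,:,::-1])
"
```

```text
time_s: 7.17
position: [0.5283, -0.0122, 0.1987]
tcp_rot: [-0.001, 0.035, 0.999, 0.0]
wrist_force: [0.2, -0.2, -0.3]
gripper_width: 0.0255
time_s: 7.58
position: [0.515, -0.0851, 0.1685]
tcp_rot: [-0.001, 0.037, 0.999, 0.0]
wrist_force: [-0.5, 0.1, -0.4]
gripper_width: 0.0258
t 7.58 pos [515.  -85.1 168.5] units [0.026 0.001 0.116] yaw 85.79 tilt [-0.0026  0.001 ] F [-0.5  0.1 -0.4] w 25.8
 turn z units 0.042
```

View pics/w5.png

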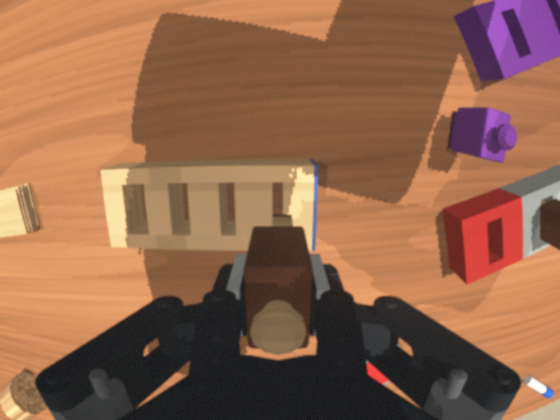

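```bash
cat >> h.py <<'E'
def rect(d,p,M,z,xr,yr,res=0.25):
    "rectify wrist image onto world plane z; axes: tool x (rows, +x down) tool y (cols), about TCP, mm"
    f=d["range_z"].shape[0]/2/np.tan(np.radians(d["fov_y"])/2); T=d["hand_eye"]
    ys=np.arange(yr[0],yr[1],res); xs=np.arange(xr[0],xr[1],res)
    Y,X=np.meshgrid(ys,xs)
    Yl=M[:,1].copy(); Xl=M[:,0].copy(); Yl[2]=0; Xl[2]=0
    W=p[None,None]+X[...,None]/1000*Xl+Y[...,None]/1000*Yl; W[...,2]=z
    C=((W-p)@M-T[:3,3])@T[:3,:3]
    r=np.hypot(C[...,0],C[...,1]); th=np.arctan2(r,C[...,2])
    u=d["cx"]+f*th*C[...,0]/r; v=d["cy"]+f*th*C[...,1]/r
    return cv2.remap(d["image"],u.astype(np.float32),v.astype(np.float32),cv2.INTER_LINEAR),xs,ys
E
python3 - <<'E'
from h import *
s,p,M=st(); d=robot.get_image('wrist')
_,P=wcloud(d,p,M); rg=robot.regions_of("rack","wrist")
T=P[rg[0]["mask"]&(d["range_z"]>0)]; T=T[abs(T[:,2]-.04)<.006]
zt=np.median(T[:,2]); rc=cv2.minAreaRect((T[:,:2]*1000).astype(np.float32)); print("ztop",zt,[np.round(x,2) for x in rc], "p",p*1000)
im,xs,ys=rect(d,p,M,0.040,(-20,50),(-155,40))
cv2.imwrite('pics/r5.png',im[:,:,::-1])
g=im.astype(float).sum(2)
for x in (8,14,20):
    i=np.where(abs(xs-x)<2)[0]; pr=cv2.GaussianBlur(g[i].mean(0)[None],(9,1),0)[0]; gr=np.gradient(pr)
    print(x,[(round(ys[j],1),round(gr[j],1)) for j in range(2,len(gr)-2) if abs(gr[j])>7 and abs(gr[j])==max(abs(gr[j-2:j+3]))])
E
```

```text
ztop 0.03916538902054248 [array([ 509.13, -145.3 ]), array([181.83,  70.91]), np.float64(85.53)] p [515.62311282 -84.49168097 169.20338554]
8 [(np.float64(-151.0), np.float64(16.1)), (np.float64(-130.8), np.float64(-28.7)), (np.float64(-110.8), np.float64(16.5)), (np.float64(-89.0), np.float64(-12.9)), (np.float64(-73.0), np.float64(17.7)), (np.float64(-47.2), np.float64(-15.3)), (np.float64(-35.0), np.float64(17.9)), (np.float64(-5.5), np.float64(-17.8)), (np.float64(2.8), np.float64(18.9)), (np.float64(9.0), np.float64(23.4)), (np.float64(27.0), np.float64(-24.0))]
14 [(np.float64(-151.2), np.float64(15.8)), (np.float64(-130.8), np.float64(-28.6)), (np.float64(-110.8), np.float64(15.8)), (np.float64(-89.2), np.float64(-13.5)), (np.float64(-72.8), np.float64(17.8)), (np.float64(-47.2), np.float64(-15.3)), (np.float64(-35.0), np.float64(18.4)), (np.float64(-5.2), np.float64(-18.7)), (np.float64(2.8), np.float64(18.6)), (np.float64(10.5), np.float64(20.8)), (np.float64(27.0), np.float64(-25.9))]
20 [(np.float64(-151.0), np.float64(13.9)), (np.float64(-130.8), np.float64(-28.6)), (np.float64(-110.5), np.float64(13.7)), (np.float64(-89.5), np.float64(-10.8)), (np.float64(-72.8), np.float64(16.0)), (np.float64(-47.2), np.float64(-13.1)), (np.float64(-35.0), np.float64(15.7)), (np.float64(-5.2), np.float64(-15.9)), (np.float64(2.8), np.float64(16.2)), (np.float64(12.5), np.float64(20.2)), (np.float64(27.0), np.float64(-22.5)), (np.float64(30.5), np.float64(-9.1))]
```

View pics/r5.png

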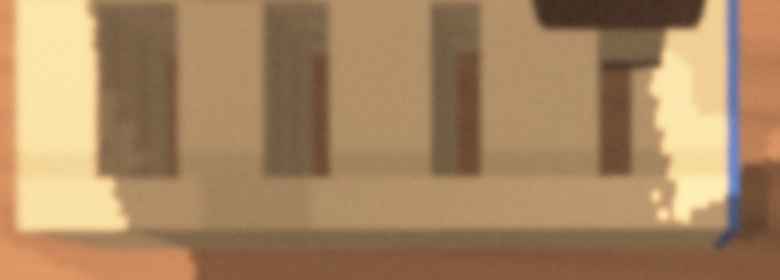

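The rectified view puts the slot centres at tool y −1.2, −41.1, −81.0 and −120.8 mm, 40 mm apart as specified, with the yaw aligned. I'll shift so the blade is over slot 1, lower, and test that slot gently first.

```bash
python3 -m jog '[[[0.07,-0.095,0.5,0,0,0],[0,0,0.7,0,0,0],[0,0,0.7,0,0,0],[0,0,0,0,0,0],[0,0,0,0,0,0]]]' - 25
cat > look.py <<'E'
from h import *
import sys
go(514,-87,101,85.6)
s,p,M=st(); d=robot.get_image('wrist')
P,_=wcloud(d,p,M); 
im,xs,ys=rect(d,p,M,0.040,(-20,50),(-60,60))
cv2.imwrite(sys.argv[1],cv2.resize(im,None,fx=1.5,fy=1.5)[:,:,::-1])
g=im.astype(float).sum(2)
for x in (12,16,21,23):
    i=np.where(abs(xs-x)<1)[0]; pr=cv2.GaussianBlur(g[i].mean(0)[None],(9,1),0)[0]; gr=np.gradient(pr)
    print(x,[(float(round(ys[j],1)),float(round(gr[j],1))) for j in range(2,len(gr)-2) if abs(gr[j])>6 and abs(gr[j])==max(abs(gr[j-2:j+3]))])
z=d["range_z"]
for v in range(205,226,2):
    sel=(z[v]>0)&(abs(P[v][:,0]-.0175)<.002)&(P[v][:,2]>.035); c=np.where(sel)[0]
    if len(c): print("blade row",v,c.min(),c.max(),np.round(P[v][[c.min(),c.max()],1]*1000,1),np.round(np.median(P[v][c,2])*1000,1))
E
python3 look.py pics/r6.png
```

```text
time_s: 8.15
position: [0.5134, -0.0865, 0.1126]
tcp_rot: [-0.001, 0.036, 0.999, 0.0]
wrist_force: [-0.1, -1.0, -0.1]
gripper_width: 0.0257
t 8.15 pos [513.4 -86.5 112.6] units [-0.022 -0.014  0.387] yaw 85.88 tilt [-0.0014  0.0006] F [-0.1 -1.  -0.1] w 25.7
 turn z units 0.061
12 [(-45.0, -17.2), (-37.2, -6.5), (-32.8, 24.5), (-4.0, -19.6), (8.0, 8.0), (29.0, -16.3)]
16 [(-45.0, -14.6), (-37.0, -6.9), (-32.8, 21.1), (-3.2, -20.4), (4.8, 11.6), (12.5, 8.0), (29.0, -18.5)]
21 [(-45.2, -12.0), (-32.8, 16.7), (-3.2, -17.6), (4.8, 14.6), (29.0, -16.8), (36.5, 7.1)]
23 [(29.0, -21.9), (32.0, -6.7), (36.5, 6.2)]
blade row 205 93 559 [-129.9  249.9] 79.7
blade row 207 68 559 [-148.8  246.9] 73.6
blade row 209 68 330 [-150.9   31.7] 73.5
blade row 211 69 330 [-149.6   31.7] 73.4
blade row 215 272 291 [-3.7  7.2] 60.2
blade row 217 272 291 [-3.6  7. ] 56.0
blade row 219 272 291 [-3.5  6.9] 52.8
blade row 221 272 291 [-3.5  6.7] 49.2
blade row 223 272 292 [-3.4  7.1] 45.7
blade row 225 272 292 [-3.4  7. ] 42.8
```

View pics/r6.png

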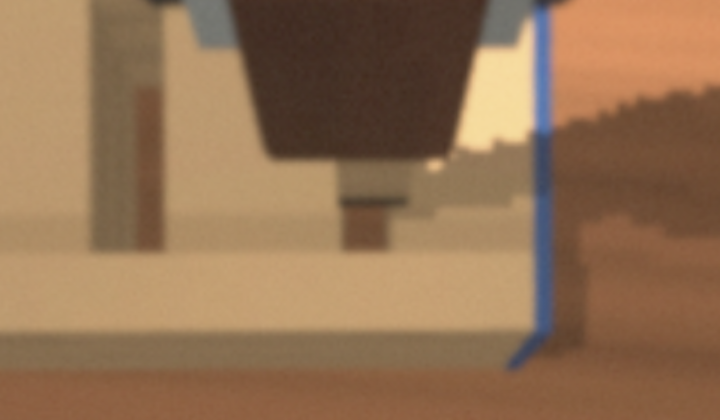

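The blade is visibly wider than slot 1. I'll confirm by touch with a gentle lowering, at the 25 N grip so that it slips if overpressed.

```bash
python3 -m jog '[[[0,-0.03,0.2,0,0,0],[0,0,0,0,0,0]]]' - 25;  python3 -m jog '[[[0,0,0.1,0,0,0],[0,0,0,0,0,0]]]'
```

```text
time_s: 8.37
position: [0.5142, -0.0884, 0.107]
tcp_rot: [0.001, 0.037, 0.999, -0.0]
wrist_force: [-0.0, 1.0, -0.8]
gripper_width: 0.0258
time_s: 8.53
position: [0.5137, -0.0884, 0.1037]
tcp_rot: [0.0, 0.037, 0.999, -0.0]
wrist_force: [-0.1, 0.0, -0.6]
gripper_width: 0.0259
```

```bash
python3 -m jog '[[[0,0,0.06,0,0,0],[0,0,0,0,0,0]]]'
```

```text
time_s: 8.7
position: [0.5136, -0.0884, 0.1017]
tcp_rot: [-0.0, 0.037, 0.999, 0.0]
wrist_force: [-0.4, 0.1, -0.8]
gripper_width: 0.0258
```

```bash
python3 -m jog '[[[0,0,0.03,0,0,0],[0,0,0,0,0,0]]]'
```

```text
time_s: 8.87
position: [0.5137, -0.0885, 0.1012]
tcp_rot: [0.0, 0.037, 0.999, -0.0]
wrist_force: [-0.8, 0.1, 3.0]
gripper_width: 0.0262
```

```bash
python3 -m jog '[[[0,0,0.03,0,0,0],[0,0,0,0,0,0]]]'
```

```text
time_s: 9.03
position: [0.5138, -0.0885, 0.1011]
tcp_rot: [0.0, 0.037, 0.999, -0.0]
wrist_force: [-4.7, 0.6, 14.5]
gripper_width: 0.0259
```

Slot 1 stops the blade firmly right at the rack top: TCP 101.1 mm as predicted, 14.5 N. I'll back off and move 40 mm to slot 2.

```bash
python3 -m jog '[[[0,0,-0.3,0,0,0],[0,-0.67,-0.1,0,0,0],[0,-0.663,0,0,0,0],[0,0,0,0,0,0],[0,0,0,0,0,0]]]'; python3 look.py pics/r7.png
```

```text
time_s: 9.45
position: [0.5108, -0.129, 0.1123]
tcp_rot: [0.0, 0.038, 0.999, -0.0]
wrist_force: [-0.2, 0.4, -0.8]
gripper_width: 0.0257
t 9.45 pos [ 510.8 -129.   112.3] units [-1.000e-03  1.404e+00  3.760e-01] yaw 85.69 tilt [ 0.0004 -0.    ] F [-0.2  0.4 -0.8] w 25.7
 turn z units 0.02
12 [(-44.5, -17.9), (-36.8, -7.8), (-28.2, 23.5), (-4.0, -20.9), (9.5, 7.7), (26.2, 6.9), (32.5, 7.0), (39.0, -16.4), (47.5, 8.6)]
16 [(-44.5, -15.6), (-36.8, -6.2), (-28.2, 21.5), (-2.5, -21.9), (9.5, 12.6), (39.0, -15.3), (47.5, 12.0)]
21 [(-44.8, -12.4), (-28.2, 18.5), (-2.8, -18.9), (9.5, 12.0), (39.0, -11.7), (47.5, 9.5)]
23 []
blade row 205 0 396 [-245.7   75.1] 80.3
blade row 207 0 395 [-244.6   73.8] 73.1
blade row 209 118 395 [-105.9   73.7] 73.2
blade row 211 118 395 [-106.4   74.2] 73.1
blade row 215 272 291 [-3.7  7.2] 60.0
blade row 217 272 291 [-3.6  7.1] 56.6
blade row 219 272 291 [-3.5  6.9] 53.2
blade row 221 272 291 [-3.5  6.7] 49.3
blade row 223 272 292 [-3.4  7.1] 45.7
blade row 225 272 292 [-3.4  7. ] 42.5
```

View pics/r7.png

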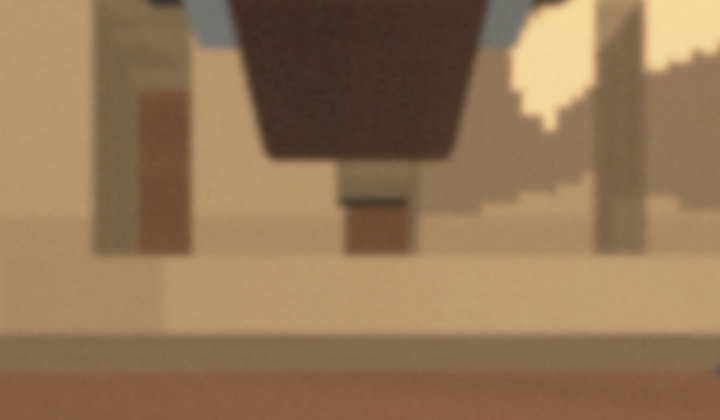

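```bash
python3 -m jog '[[[0,0.056,0.15,0,0,0],[0,0,0.1,0,0,0],[0,0,0,0,0,0],[0,0,0,0,0,0]]]'; python3 look.py pics/r8.png
```

```text
time_s: 9.83
position: [0.5105, -0.126, 0.1041]
tcp_rot: [-0.0, 0.036, 0.999, 0.0]
wrist_force: [-0.0, 0.8, -0.5]
gripper_width: 0.0257
t 9.83 pos [ 510.5 -126.   104.1] units [-0.021  1.306  0.104] yaw 85.82 tilt [-0.0008  0.0004] F [-0.   0.8 -0.5] w 25.7
 turn z units 0.049
12 [(-47.5, -18.4), (-39.0, -7.0), (-31.2, 25.4), (-5.5, -21.1), (27.8, 9.1), (36.0, -18.0), (44.5, 6.7)]
16 [(-47.5, -16.6), (-39.0, -7.7), (-31.2, 22.2), (-5.2, -20.8), (8.0, 15.8), (36.0, -14.8), (44.5, 12.8)]
21 [(-47.5, -13.6), (-31.0, 17.3), (-5.5, -15.2), (6.2, 12.1), (36.0, -12.4), (44.8, 8.9)]
23 []
blade row 205 0 8 [-239.2 -235.4] 86.5
blade row 207 0 352 [-238.1   45.1] 78.4
blade row 209 134 394 [-90.7  70.4] 65.8
blade row 211 109 395 [-108.4   71.4] 65.1
blade row 213 109 395 [-108.8   71.1] 65.0
blade row 215 109 395 [-109.7   71. ] 64.7
blade row 217 272 291 [-3.6  7.1] 56.2
blade row 219 272 291 [-3.5  6.9] 52.8
blade row 221 272 291 [-3.5  6.7] 49.3
blade row 223 272 292 [-3.4  7.1] 45.8
blade row 225 272 292 [-3.4  7. ] 42.4
```

View pics/r8.png

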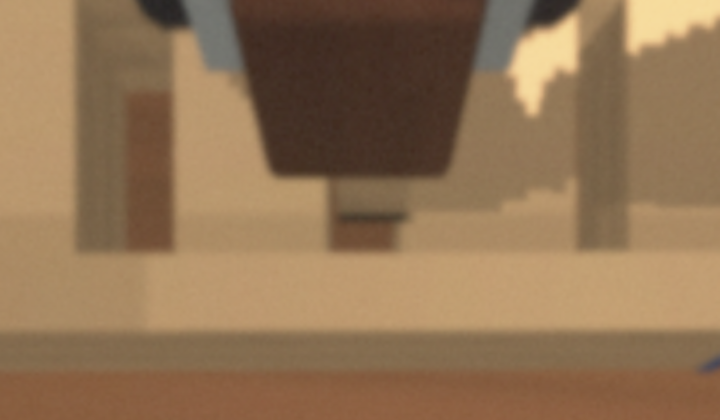

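```bash
python3 -m jog '[[[0,-0.04,0,0,0,0],[0,0,0,0,0,0],[0,0,0,0,0,0],[0,0,0,0,0,0]]]'; python3 look.py pics/r9.png | grep -v blade;  python3 -m jog '[[[0,0,0,0,0,0],[0,0,0,0,0,0]]]'; python3 look.py pics/r9.png | grep -v blade
```

```text
time_s: 10.22
position: [0.5108, -0.1279, 0.1046]
tcp_rot: [0.0, 0.037, 0.999, -0.0]
wrist_force: [0.2, -0.1, -0.4]
gripper_width: 0.0256
t 10.22 pos [ 510.8 -127.9  104.6] units [-0.006  1.367  0.119] yaw 85.78 tilt [ 0.0002 -0.0001] F [ 0.2 -0.1 -0.4] w 25.6
 turn z units 0.039
12 [(-45.8, -17.4), (-37.5, -7.6), (-29.2, 24.5), (-4.0, -17.0), (8.5, 6.1), (28.0, 7.2), (38.0, -17.7)]
16 [(-45.5, -16.2), (-37.5, -7.5), (-29.2, 22.5), (-3.8, -27.8), (8.2, 18.4), (37.8, -14.7), (46.5, 12.5)]
21 [(-45.8, -13.0), (-29.2, 18.9), (-3.8, -19.7), (8.5, 12.5), (37.8, -12.6), (46.5, 9.9)]
23 []
time_s: 10.43
position: [0.5108, -0.1278, 0.1046]
tcp_rot: [0.0, 0.037, 0.999, -0.0]
wrist_force: [-0.3, -0.5, -0.3]
gripper_width: 0.0257
t 10.43 pos [ 510.8 -127.8  104.6] units [-0.008  1.365  0.119] yaw 85.78 tilt [ 0.0001 -0.    ] F [-0.3 -0.5 -0.3] w 25.7
 turn z units 0.04
12 [(-45.8, -17.5), (-37.2, -7.1), (-29.2, 24.0), (-4.0, -17.1), (27.8, 6.3), (37.8, -17.5), (46.2, 6.5)]
16 [(-45.8, -16.3), (-29.5, 22.1), (-3.8, -27.0), (8.2, 17.7), (37.8, -14.2), (46.5, 14.5)]
21 [(-45.8, -13.2), (-37.5, -6.6), (-29.2, 19.5), (-3.8, -17.4), (8.0, 13.3), (37.8, -12.6), (46.5, 9.8)]
23 []
```

View pics/r9.png

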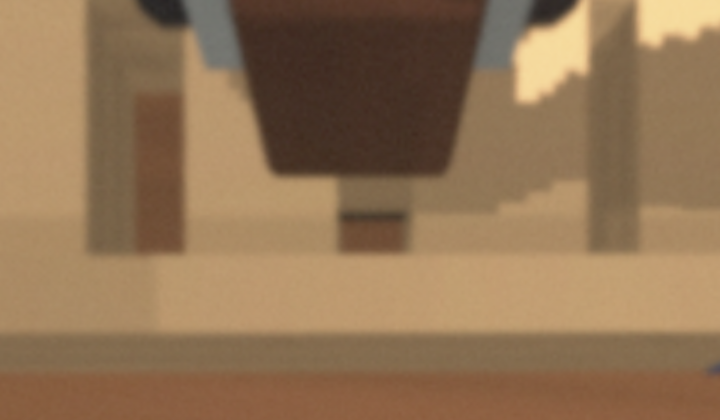

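```bash
python3 -m jog '[[[0,0.01,0.07,0,0,0],[0,0,0,0,0,0],[0,0,0,0,0,0]]]'; python3 -m jog '[[[0,0,0.05,0,0,0],[0,0,0,0,0,0],[0,0,0,0,0,0]]]'
```

```text
time_s: 10.73
position: [0.5106, -0.1275, 0.1022]
tcp_rot: [-0.0, 0.037, 0.999, 0.0]
wrist_force: [-0.3, -0.2, -1.5]
gripper_width: 0.0257
time_s: 10.98
position: [0.5107, -0.1275, 0.1008]
tcp_rot: [-0.0, 0.037, 0.999, 0.0]
wrist_force: [0.0, 0.3, -0.2]
gripper_width: 0.0258
```

```bash
python3 -m jog '[[[0,0,0.04,0,0,0],[0,0,0,0,0,0]]]'
```

```text
time_s: 11.15
position: [0.5107, -0.1275, 0.0996]
tcp_rot: [-0.0, 0.037, 0.999, 0.0]
wrist_force: [-0.3, -0.2, -1.3]
gripper_width: 0.026
```

It's at 99.6 mm, below the 101.1 mm contact height, with no force, so the blade is entering slot 2.

```bash
python3 -m jog '[[[0,0,0.07,0,0,0],[0,0,0,0,0,0]]]'; python3 -m jog '[[[0,0,0.07,0,0,0],[0,0,0,0,0,0]]]'
```

```text
time_s: 11.32
position: [0.5106, -0.1275, 0.0973]
tcp_rot: [-0.0, 0.037, 0.999, 0.0]
wrist_force: [0.3, -0.0, -0.3]
gripper_width: 0.0255
time_s: 11.48
position: [0.5106, -0.1275, 0.0952]
tcp_rot: [-0.0, 0.037, 0.999, 0.0]
wrist_force: [-0.7, -0.1, -0.3]
gripper_width: 0.0259
```

```bash
python3 -m jog '[[[0,0,0.1,0,0,0],[0,0,0,0,0,0]]]'; python3 -m jog '[[[0,0,0.1,0,0,0],[0,0,0,0,0,0]]]'
```

```text
time_s: 11.65
position: [0.5105, -0.1275, 0.092]
tcp_rot: [-0.0, 0.037, 0.999, 0.0]
wrist_force: [-0.6, 0.0, -1.0]
gripper_width: 0.0251
time_s: 11.82
position: [0.5105, -0.1275, 0.089]
tcp_rot: [-0.0, 0.037, 0.999, 0.0]
wrist_force: [-0.4, -0.1, -0.0]
gripper_width: 0.0259
```

```bash
python3 -m jog '[[[0,0,0.1,0,0,0],[0,0,0.1,0,0,0],[0,0,0,0,0,0]]]'; python3 -m jog '[[[0,0,0.1,0,0,0],[0,0,0,0,0,0]]]'
```

```text
time_s: 12.07
position: [0.5104, -0.1274, 0.0829]
tcp_rot: [-0.0, 0.037, 0.999, 0.0]
wrist_force: [0.1, 0.5, -0.3]
gripper_width: 0.026
time_s: 12.23
position: [0.5105, -0.1274, 0.08]
tcp_rot: [-0.0, 0.037, 0.999, 0.0]
wrist_force: [-0.6, -0.7, -1.0]
gripper_width: 0.026
```

```bash
python3 -m jog '[[[0,0,0.06,0,0,0],[0,0,0,0,0,0]]]'
```

```text
time_s: 12.4
position: [0.5107, -0.1275, 0.0785]
tcp_rot: [-0.0, 0.037, 0.999, 0.0]
wrist_force: [-0.1, -0.3, -0.8]
gripper_width: 0.0259
```

```bash
python3 -m jog '[[[0,0,0.03,0,0,0],[0,0,0,0,0,0]]]'; python3 look.py pics/r10.png|head -1; python3 -c "
from h import *
d=robot.get_image('wrist'); cv2.imwrite('pics/w10.png',d['image'][:,:,::-1])"
```

```text
time_s: 12.57
position: [0.5107, -0.1275, 0.0777]
tcp_rot: [-0.0, 0.037, 0.999, 0.0]
wrist_force: [-0.5, 0.4, -0.9]
gripper_width: 0.0258
t 12.57 pos [ 510.7 -127.5   77.7] units [-0.009  1.356 -0.776] yaw 85.78 tilt [-0.  0.] F [-0.5  0.4 -0.9] w 25.8
```

View pics/w10.png

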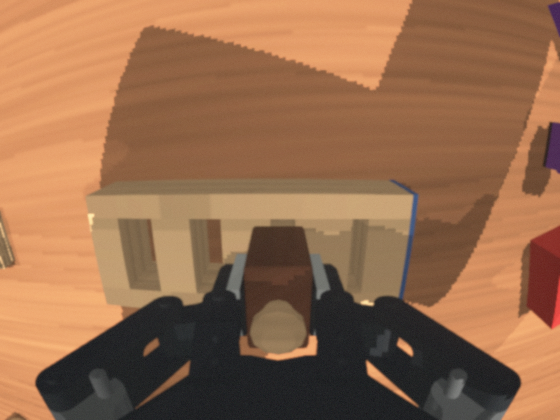

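```bash
python3 -m jog '[[[0,0,0.02,0,0,0],[0,0,0,0,0,0]]]'
```

```text
time_s: 12.83
position: [0.5108, -0.1276, 0.0772]
tcp_rot: [0.0, 0.037, 0.999, -0.0]
wrist_force: [-0.5, 0.1, -0.0]
gripper_width: 0.026
```

```bash
python3 -m jog '[[[0,0,0.02,0,0,0],[0,0,0,0,0,0]]]'
```

```text
time_s: 13.0
position: [0.5108, -0.1276, 0.0772]
tcp_rot: [0.0, 0.037, 0.999, -0.0]
wrist_force: [-1.3, 1.1, 8.0]
gripper_width: 0.0253
```

The shoulders are seated: 8 N at TCP 77.2 mm, the same height as in the stand. Now I'll release and rise.

```bash
python3 -m jog '[[[0,0,0,0,0,0],[0,0,0,0,0,0],[0,0,0,0,0,0],[0,0,0,0,0,0],[0,0,0,0,0,0]]]' 0.6; python3 -m jog '[[[0,0,-0.3,0,0,0],[0,0,-0.7,0,0,0],[0,0,-1,0,0,0],[0,0,-1,0,0,0],[0,0,-1,0,0,0]]]';  python3 -m jog '[[[0.7,0,-0.7,0,0,0],[1,0,-0.5,0,0,0],[1,0,0,0,0,0],[0,0,0,0,0,0],[0,0,0,0,0,0]]]'
python3 - <<'E'
from h import *
go(0,0,0)
s,p,M=st(); d=robot.get_image('wrist'); cv2.imwrite('pics/w11.png',d['image'][:,:,::-1])
_,P=wcloud(d,p,M); 
for r in robot.regions_of("stamp_a_grip","wrist"):
    T=P[r["mask"]&(d["range_z"]>0)]
    print(round(r["p"],2),np.round(r["extent"]),np.round(np.percentile(T[:,2],[2,50,98])*1000,1),[np.round(x,1) for x in cv2.minAreaRect((T[:,:2]*1000).astype(np.float32))])
d=robot.get_image('top'); cv2.imwrite('pics/t11.png',cv2.resize(d['image'][100:310,120:480],None,fx=2.2,fy=2.2)[:,:,::-1]); P=cloud(d)
for n in ["stamp_a_grip","rack","ink_pad","tags"]:
  for r in robot.regions_of(n,"top"):
    T=P[r["mask"]&(d["range_z"]>0)]
    print(n,round(r["p"],2),np.round(r["extent"]),np.round(np.percentile(T[:,2],[2,50,98])*1000,1),[np.round(x,1) for x in cv2.minAreaRect((T[:,:2]*1000).astype(np.float32))])
E
```

```text
time_s: 13.42
position: [0.5107, -0.1275, 0.0765]
tcp_rot: [-0.0, 0.037, 0.999, 0.0]
wrist_force: [0.7, 0.2, -0.0]
gripper_width: 0.0513
time_s: 13.83
position: [0.5104, -0.1274, 0.1985]
tcp_rot: [-0.0, 0.037, 0.999, 0.0]
wrist_force: [0.6, 0.2, 0.1]
gripper_width: 0.0512
time_s: 14.25
position: [0.4291, -0.1215, 0.2337]
tcp_rot: [0.001, 0.037, 0.999, -0.0]
wrist_force: [0.8, 0.2, 0.1]
gripper_width: 0.0509
t 14.25 pos [ 429.1 -121.5  233.7] units [14.574  2.981  7.771] yaw 85.74 tilt [ 0.0011 -0.0006] F [0.8 0.2 0.1] w 50.9
0.87 [266. 245.  25.  61.] [ 27.2  86.7 105.7] [array([ 538.3, -129.6]), array([ 31.3, 101.5]), np.float64(88.3)]
stamp_a_grip 0.47 [224. 230.  11.  19.] [39.9 72.6 92.2] [array([457.8,  89.5]), array([26.4, 39.9]), np.float64(79.6)]
rack 0.64 [285. 207.  18.  26.] [16.7 39.7 44.3] [array([519.7, -65.2]), array([36. , 77.8]), np.float64(66.5)]
ink_pad 0.76 [245. 120.  36.  30.] [-1.2 14.2 19.7] [array([733.7,  13.1]), array([68.5, 88.6]), np.float64(21.5)]
tags 0.82 [402. 214.  54.  26.] [ 2.6 23.2 28.1] [array([ 503. , -417.7]), array([ 56.9, 124.2]), np.float64(1.2)]
```

View pics/w11.png

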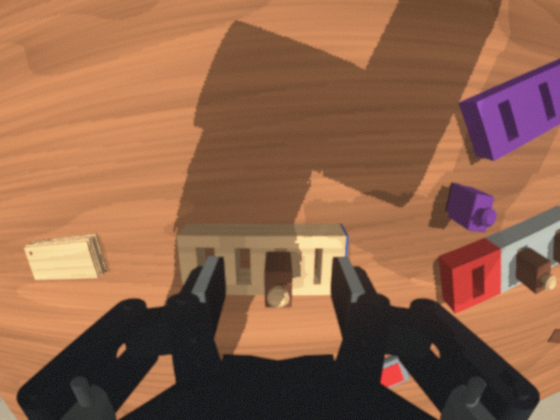

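View pics/t11.png

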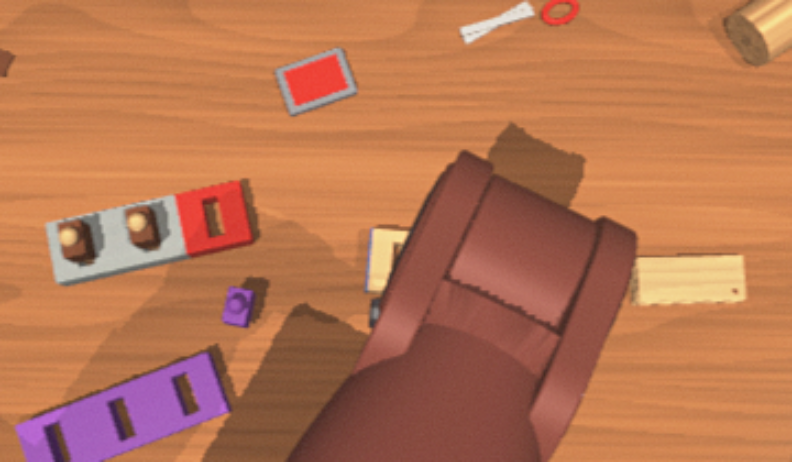

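The wrist view shows the stamp in slot 2 at (278,275), its top at 105.7 mm against 106 expected when fully home. The other stamps, the pad and the tags are unmoved. One last check from the side camera with tight pixel selection.

```bash
python3 - <<'E'
from h import *
s,p,M=st(); d=robot.get_image('wrist'); _,P=wcloud(d,p,M)
q=P.reshape(-1,3); q=q[(d["range_z"].ravel()>0)&(q[:,2]>.08)&(q[:,2]<.115)&(abs(q[:,0]-.511)<.05)&(abs(q[:,1]+.125)<.05)]
k=q[q[:,2]>.1035]; g=q[(q[:,2]<.091)&(q[:,2]>.084)]
print("knob top",np.round(np.median(k,0)*1000,1),len(k),"grip",[np.round(x,1) for x in cv2.minAreaRect((g[:,:2]*1000).astype(np.float32))],np.round(np.median(g[:,2])*1000,1))
d=robot.get_image('side'); cv2.imwrite('pics/s11.png',cv2.resize(d['image'][120:340,180:420],None,fx=2.7,fy=2.7)[:,:,::-1])
E
```

```text
knob top [ 510.3 -128.3  105. ] 201 grip [array([ 510.5, -128.5]), array([25.7, 39.2]), np.float64(86.7)] 87.0
```

View pics/s11.png

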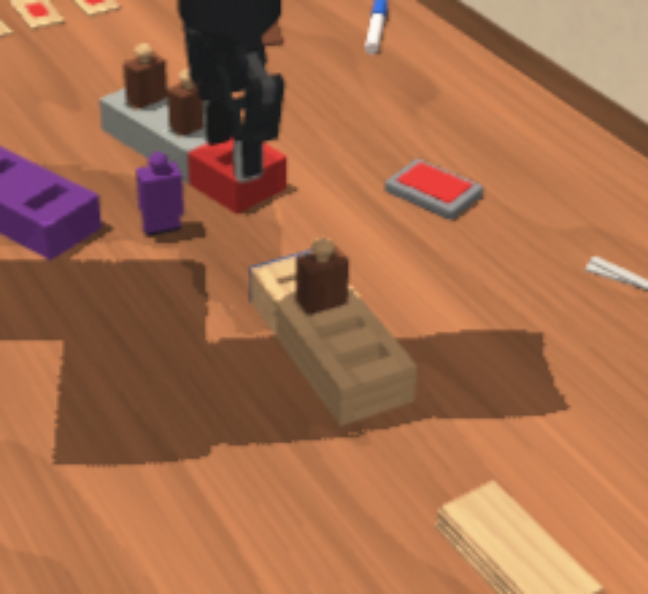

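```bash
python3 -c "
from rig import robot
print(robot.close_job())"
```

```text
the job is handed in; nothing more can be done
None
```

The stamp from the red pocket is now in slot 2 of the rack, upright and fully home, and the job was handed in at about 14.5 s of the 67 s allowed.

- **Finding the slot:** The wrist camera showed an 11 mm blade glued about 2 mm off the grip's centre. Slot 1 stopped it at the rack's top with 14.5 N. I tried slot 1 only at its centre and did not sweep across it. In slot 2 the blade went down with no noticeable force until the shoulders met the rack top at 8 N. The tool was then at 77.2 mm, the same height as when the stamp sat in the stand.
- **Last checks:** The knob top reads about 105–105.7 mm against 106 mm nominal, with the knob directly above the grip's centre. The grip is about 2 mm off the slot's centre as predicted from the blade's offset. The other two stamps still stand in their pockets by eye, though I did not measure them again. The ink pad and tags measured within about 3 mm of their starts, which is within camera noise, and the gripper is clear of everything.
- **Where readings disagreed:** The first centring over slot 2 overshot by about 1.3 mm; I corrected it from the pictures before lowering. In the final top view the arm hid most of the rack, so that view did not confirm the stamp; the wrist and side views did.

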